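Set the hold-down of a tube guide

ROBOT

A 6-joint arm with a two-finger parallel gripper is mounted at the origin on the work surface. World frame = base frame: x ahead of the robot, y to its left, z up, the work surface at z = 0. Lengths are in mm, angles in degrees, forces in N, time in s.
With the tool pointing down it reaches from about 300 to 850 mm from the base axis. Payload 4.2 kg.
Tool frame: the origin (TCP) lies on the centre line of the jaws, within the pads' length; the fingertips stand 14 mm ahead of it and the grasp point (between the pads) lies 5 mm behind it; z points along the fingers, y is the direction in which the jaws open and shut (so a half turn about z gives the same grasp; the last joint's range is limited). The gripper opens to 91 mm and grips with 3 to 60 N. Pads are 32 mm wide; open, the fingers measure 118 mm over their backs; the gripper's body (76 mm by 178 mm) begins 60 mm behind the grasp point.
Start: joints at [-66.52, 18.312, 89.639, -0, 72.044, -1.146], TCP at [239.602, -522.72, 193.376] pointing down, gripper open.
Joint ranges: [-177.97, 177.97], [-48.28, 115.42], [12.27, 149.76], [-77.06, 257.06], [2.81, 150.46], [-146.56, 146.56]. Speed limits (degrees/s): [147.25, 147.25, 180, 180, 180, 180].

INTERFACE

Orientations are given as [roll, pitch, yaw] about the fixed x, y, z axes, in that order (R = Rz(yaw) Ry(pitch) Rx(roll)).
In Python, from workcell import env gives the robot as it stands.
- The arm moves only by the tool play_rows, never from a script. Its argument "increments" is a list of rows, each a list of 5 numbers: the shift along the world's x, y, z in mm, then the turn about the world's z in degrees, then the closure, from 0 (fully open) to 1 (shut). In form: [[x, y, z, yaw, fingers], ...]. A call has 1 to 20 rows; each row shifts and turns the commanded pose from where the row before left it; what a row does not reach is not made up. A row lasts 1/8 s, in which the tool goes at most 62.5 mm and 10.7 degrees, less where a joint would pass 70% of its speed; a pose out of reach is approached as far as the arm can. A call is refused whole if a number of a shift passes 62.5 or a number of a turn 10.7, either way. A call with a gripper value outside its range is refused whole. The fingers move at their own pace and stop on an object; "newtons" is the grip in N (left out, the last holds). Time passes only in rows, so rows that do not move let the fingers close. It gives the time, the measured TCP pose, the force and the opening at its end, in the units of the state.
- env.state(): the state, without advancing time (a new reading comes with each control period).
- env.grab_frame(name): name is "scene" or "top" or "wrist"; returns the picture (420x560x3 uint8, red, green, blue); there is no depth.
- env.calibration(name): a dict with "fx", "fy", "cx", "cy" (pixels), "dist_coeffs" ([k1, k2, p1, p2, k3] as OpenCV has them; the pictures are not rectified), "R" (3x3) and "t" (3): a world point X has camera coordinates R X + t; the wrist camera has in their place "hand_eye" (4x4, takes a point from camera to tool coordinates, whose origin is the TCP and whose axes are the flange's). Camera axes: x right, y down, z forward; pixel columns grow to the right and rows downward; lengths in mm; the calibration is good to about 2 mm. A picture is of the moment at which its call begins: read the wrist's pose just before it. calibration takes no time and is no camera call.
- env.job_done(): hands the job in, once; it reports no verdict.
The state is a dict: "time_s": time; "qpos": joint angles; "qvel": joint speeds; "effort": joint torques, N m; "ee_pos": TCP position; "ee_rot": TCP orientation; "force": force on the tool from outside, world axes, zero at the start; "torque": the same for the moment, N m; "gripper_width": finger opening in mm.
Only numpy, scipy, OpenCV 4.12 (cv2) and the standard library are available. Lean on these libraries where they do the work, as an engineer would, in place of code of your own. Each camera call takes 0.05 s, during which the arm holds its last target.

TASK

Set the hold-down on the blue tube guide: turn its red wing knob clockwise until the screw bottoms firmly on the steel tube, without cranking it so hard that the tube is dented, and then back it off a quarter turn. Then slide the tube gently through the guide until its far end is up against the rubber-faced stop, and leave the knob's setting and the other things on the bench alone.

Things in the scene. Friction and masses are not known exactly. Their poses are not given: they have to be found in the camera images.
- knob (a joint): Turning angle (rad) of the red wing knob of the hold-down screw; grows clockwise seen from above (screwing in). The zero means nothing: the bottom lies 0.5 to 3.8 rad of turning in from the start. Friction 0.06 N m holds it where left. Bottomed, it stops and the torque climbs by 0.1 N m per 0.1 rad: 0.12 to 0.2 N m at the knob is firm, above 0.29 N m dents the tube.
- knob_grip (a point): Centre of the red wing, a level bar 60 mm long, 12 thick, 26 high, white dot on top near one end. Site x runs along the bar, z up the screw's axis. Grip across the 12 mm from above. Below it is only a 12 mm round shank; its centre is about 51 mm above the bridge's top and sinks 16 mm a turn (2.55 mm per rad). A straight push or pull over 20 N makes the screw creep.
- pad: Brass pad (24 mm across, 6 mm thick) at the foot of the screw, under the bridge. Origin: centre of its flat underside, z up. It moves up and down with the screw and does not turn.
- guide: Blue tube guide fixed to the bench: base plate 190 x 270 x 12 mm, rails 34 mm high beside the tube, a bridge over the tube 134 mm long in x, 44 mm wide in y, top 105 mm above the bench. Origin: on the bench below the screw's axis; z up, y along the tube. The tube slides to the guide's -y, towards the stop.
- tube: Square steel tube 30 x 30 x 240 mm in the guide, under the bridge. Origin: centre of its underside; y along it, z up; the pad bottoms on its flat top, 30 mm above the origin. Its height differs by some mm each time. It only slides along the guide's y, with about 3 N when the pad is clear, much more when the pad bears on it. It has 30 to 70 mm to go.
- tube_end (a point): Centre of the tube's outer (+y) end face, closed by a black plug: the end to push, about 33 mm above the bench. The bench is free for 60 mm beyond it. The base plate ends 100 mm from the screw's axis on this side; the end face stays at least 120 mm from it.
- stop_face (a point): Centre of the black rubber face of the end stop at the guide's -y end; y axis along the guide, pointing back to the tube. The tube is home when its nose touches this face: its origin is then 120 mm from it.
- nut: Loose steel ring nut, 26 mm across, 14 mm high, lying on the guide's base plate. A bystander. Origin: centre of underside.
- offcut: Loose tube offcut 30 x 90 x 30 mm on the bench beyond the guide. A bystander.
- wrench: Loose steel wrench on the bench. A bystander.
- hammer: Loose hammer on the bench beyond the guide. A bystander.
- tin: Loose can, 72 mm across and 90 mm high. A bystander.
- clamp: Loose pipe-clamp half, a dark steel saddle with two ears, about 120 mm long. A bystander.
- square_block: Loose aluminium block 50 x 50 x 25 mm. A bystander.

How it is judged:
By the outcome, as a careful person would: the job done as asked, in the order asked, and still so for the second after the job is handed in, with the robot touching nothing.
It also fails if it takes over 72 s, if anything falls off the work surface, if the arm or the gripper's body presses on something with over 40 N, if the wrist force passes 120 N, or if a joint passes its speed limit or range.

## Working session

There is one attempt and no reset: what is moved stays moved. The work goes in short steps, Python scripts to look and compute and a tool call to move; the robot and the scene stay as the last step left them, time stands still between calls to the robot, and variables do not carry over. Pictures are saved under pics/ and viewed, and the job is handed in when it is done.

Besides the shell and the picture viewer there is one more tool, called after "Emit:" in YAML: its name, and indented under it one key for each argument. play_rows: Moves the arm, as the interface text tells. Its arguments: {"type":"object","properties":{"increments":{"type":"array"},"newtons":{"type":"number"}},"required":["increments"]}

```bash
mkdir -p pics; python3 - <<'E'
from workcell import env
import cv2
print(env.state())
for n in("scene","top","wrist"):
    im=env.grab_frame(n); cv2.imwrite(f"pics/{n}0.png",im[:,:,::-1])
    print(n,env.calibration(n))
E
```

```text
{'time_s': 0.0, 'qpos': array([-6.65203103e+01,  1.83500268e+01,  8.97059933e+01, -1.04933328e-03,
        7.20433140e+01, -1.14528990e+00]), 'qvel': array([ 0.0921314 , -0.01061059, -0.04352214,  0.02540787, -0.09031722,
       -0.03738041]), 'effort': array([-1.24032511e-03, -4.12466669e+01, -2.31976980e+01,  7.26451795e-02,
        4.57495172e-02, -1.57747077e-04]), 'ee_pos': array([ 239.37586086, -522.21275078,  192.53928893]), 'ee_rot': array([-1.79900666e+02, -9.88003586e-04,  2.46253031e+01]), 'force': array([0.00228541, 0.02110496, 0.4800683 ]), 'torque': array([ 0.02362077, -0.03646192, -0.03900378]), 'gripper_width': 91.5704300307408}
scene {'fx': 512.3649348106322, 'fy': 512.3649348106322, 'cx': 281.45450768291306, 'cy': 208.59228086130008, 'dist_coeffs': array([-0.18640121,  0.        ,  0.        ,  0.        ,  0.        ]), 'R': array([[-0.86470806,  0.50223963, -0.00594378],
       [ 0.29343961,  0.49554127, -0.81751578],
       [-0.40764343, -0.70865662, -0.57587553]]), 't': array([ 478.17845957,  -84.74935583, 1771.42571352])}
top {'fx': 419.51751737326794, 'fy': 41
[... 222 characters left out ...]
.98687253, -0.00459015, -0.16143584],
       [ 0.16148409, -0.01354438, -0.98678237]]), 't': array([  19.99666322,  591.31282774, 1097.60928373])}
wrist {'fx': 361.94493139696374, 'fy': 361.94493139696374, 'cx': 275.39605427410777, 'cy': 209.00169267116058, 'dist_coeffs': array([-0.05686701,  0.        ,  0.        ,  0.        ,  0.        ]), 'hand_eye': array([[ 1.03756995e-04, -9.61401271e-01, -2.75150116e-01,
         7.73390157e+01],
       [ 9.99999346e-01, -2.13577928e-04,  1.12335413e-03,
         3.62814682e-01],
       [-1.13876008e-03, -2.75150053e-01,  9.61400620e-01,
        -1.91025528e+02],
       [ 0.00000000e+00,  0.00000000e+00,  0.00000000e+00,
         1.00000000e+00]])}
```

View pics/top0.png

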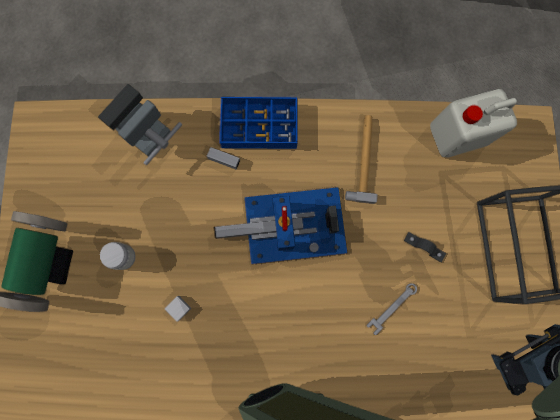

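View pics/scene0.png

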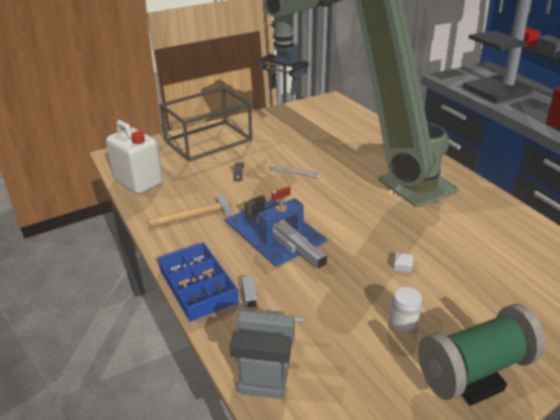

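View pics/wrist0.png

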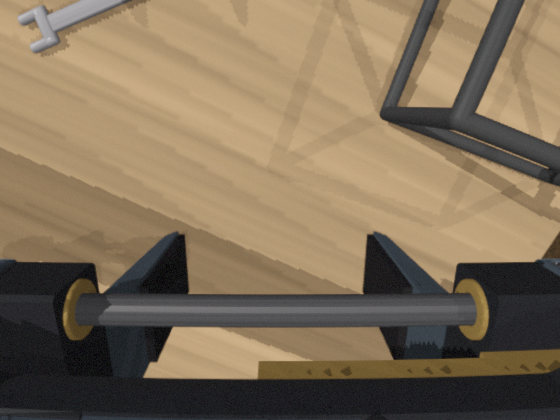

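The guide is at about (298,225) in the top view, with the red wing at (285,217). The tube sticks out to the left (+y) and ends near (215,232). The black stop is at about (333,219) and the nut at (314,247).

```bash
cat > h.py <<'E'
import numpy as np, cv2
from workcell import env
from scipy.spatial.transform import Rotation as Ro
def KD(c):
    return np.array([[c['fx'],0,c['cx']],[0,c['fy'],c['cy']],[0,0,1]]),np.array(c['dist_coeffs'])
def pose(name,st=None):
    c=env.calibration(name)
    if name!='wrist': return np.array(c['R']),np.array(c['t'])
    st=st or env.state()
    T=np.eye(4);T[:3,:3]=Ro.from_euler('xyz',st['ee_rot'],degrees=True).as_matrix();T[:3,3]=st['ee_pos']
    W=np.linalg.inv(T@np.array(c['hand_eye'])); return W[:3,:3],W[:3,3]
def rays(name,px,P=None):
    K,d=KD(env.calibration(name)); R,t=P or pose(name)
    u=cv2.undistortPoints(np.array(px,float).reshape(-1,1,2),K,d).reshape(-1,2)
    D=np.c_[u,np.ones(len(u))]@R
    return -R.T@t, D/np.linalg.norm(D,axis=1)[:,None]
def onz(name,px,z,P=None):
    o,D=rays(name,px,P); return o+D*((z-o[2])/D[:,2])[:,None]
def tri(rs):
    A=0;b=0
    for o,d in rs:
        M=np.eye(3)-np.outer(d,d);A=A+M;b=b+M@o
    x=np.linalg.solve(A,b); return x,[np.linalg.norm((np.eye(3)-np.outer(d,d))@(x-o)) for o,d in rs]
def proj(name,X,P=None):
    K,d=KD(env.calibration(name)); R,t=P or pose(name)
    return cv2.projectPoints(np.array(X,float).reshape(-1,3),cv2.Rodrigues(R)[0],t,K,d)[0].reshape(-1,2)
def red(im):
    h=cv2.cvtColor(im,cv2.COLOR_RGB2HSV)
    return (((h[...,0]<8)|(h[...,0]>172))&(h[...,1]>150)&(h[...,2]>60)).astype(np.uint8)
E
python3 - <<'E'
from h import *
for n in('top','scene'):
    im=cv2.imread(f'pics/{n}0.png')[:,:,::-1].copy()
    k,l,s,c=cv2.connectedComponentsWithStats(red(im))
    for i in range(1,k):
        if s[i,4]>15: print(n,s[i],c[i])
    x,y=(285,222) if n=='top' else (282,225)
    cr=im[y-50:y+50,x-75:x+65]; cv2.imwrite(f'pics/{n}0c.png',cv2.resize(cr,None,fx=5,fy=5,interpolation=cv2.INTER_CUBIC)[:,:,::-1])
E
```

```text
top [463 105  20  19 276] [472.21014493 114.27898551]
top [282 209   5  21  88] [284.20454545 219.23863636]
scene [525  28  15  19 203] [531.22660099  36.84236453]
scene [547  88  13  41 342] [554.90350877 110.25730994]
scene [133 131  10  12 101] [137.8019802  136.64356436]
scene [273 188  17  11 106] [281.28301887 192.95283019]
```

```bash
ls pics
```

```text
scene0.png
scene0c.png
top0.png
top0c.png
wrist0.png
```

View pics/top0c.png

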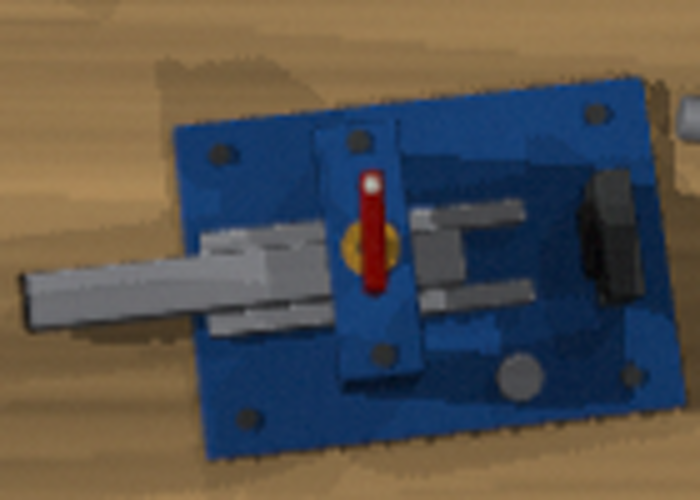

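View pics/scene0c.png

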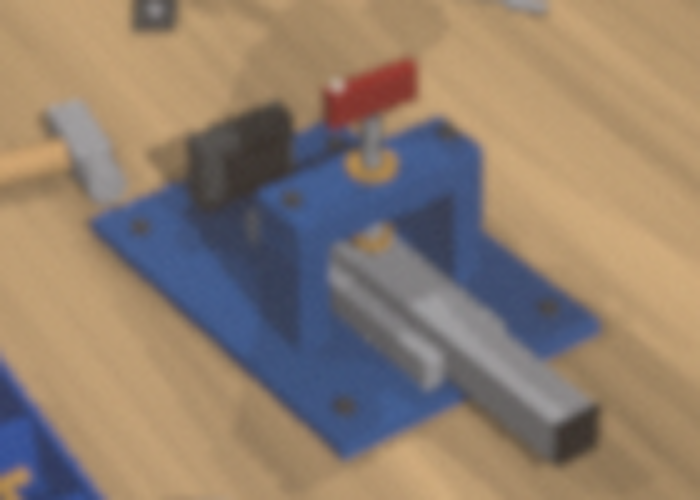

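```bash
python3 - <<'E'
from h import *
f=lambda L,o:[(x/5+o[0]-.4,y/5+o[1]-.4) for x,y in L]
ot=(210,172); os=(207,175)
C=onz('top',f([(177,127),(640,77),(685,407),(208,460)],ot),12)
print('plate',C.round(1),C.mean(0)); 
for i in range(4): print(np.linalg.norm(C[i]-C[(i+1)%4]))
e=C[0]+C[3]-C[1]-C[2]; print('guide +y dir deg',np.degrees(np.arctan2(e[1],e[0])))
e=C[0]+C[1]-C[2]-C[3]; print('perp dir',np.degrees(np.arctan2(e[1],e[0])))
B=onz('top',f([(315,128),(398,120),(424,371),(343,387)],ot),105); print('bridge',B.round(1))
W=onz('top',f([(371,172),(376,292)],ot),167); print('wing',W.round(1),W.mean(0),np.linalg.norm(W[0]-W[1]))
o,D=rays('top',[(284.2,219.2)]); o2,D2=rays('scene',[(280.5,193)])
print('wing tri',tri([(o,D[0]),(o2,D2[0])]))
print('tube end top edge',onz('top',f([(20,275),(30,330)],ot),48).round(1))
print('stop/nut',onz('top',f([(520,377),(590,240)],ot),26).round(1))
# tube top end corners both
a=f([(20,275)],ot)+f([(30,330)],ot); 
E
```

```text
plate [[ 643.5  117.    12. ]
 [ 674.1 -146.9   12. ]
 [ 485.8 -168.4   12. ]
 [ 455.8   97.1   12. ]] [564.81955613 -25.27027178  12.        ]
265.6718264005826
189.60443325731407
267.2057291282898
188.75030520793575
guide +y dir deg 96.52495369105341
perp dir 6.2841569023401975
bridge [[624.4  38.7 105. ]
 [628.9  -4.6 105. ]
 [497.7 -17.8 105. ]
 [489.4  23.8 105. ]]
wing [[590.   11.1 167. ]
 [530.8   8.6 167. ]] [560.37083668   9.86467552 167.        ] 59.25307822194145
wing tri (array([559.5236802 ,   9.34799662, 156.53632963]), [np.float64(0.8236875215184091), np.float64(0.8236875215184576)])
tube end top edge [[553.8 198.7  48. ]
 [523.8 192.5  48. ]]
stop/nut [[ 501.3  -74.8   26. ]
 [ 577.7 -114.7   26. ]]
```

Emit:
play_rows:
  increments:
    - [0,0,50,0,0]
    - [0,0,50,0,0]
    - [0,0,30,0,0]
    - [20,33,0,9.5,0]
    - [20,33,0,9.5,0]
    - [20,33,0,9.5,0]
    - [20,33,0,9.5,0]
    - [20,33,0,9.5,0]
    - [20,33,0,9.5,0]
    - [20,33,0,9.5,0]
    - [20,33,0,9.5,0]
    - [20,33,0,9.5,0]
    - [20,33,0,9.5,0]
    - [20,33,-5,9.5,0]
    - [20,33,-10,9.5,0]
    - [20,33,-10,9.5,0]
    - [20,33,-10,9.5,0]
    - [20,33,-10,9.5,0]
    - [20,33,0,9.5,0]
    - [0,4,0,5.5,0]

```text
time_s: 2.65
ee_pos: [560.4, 11.4, 277.3]
ee_rot: [180.0, -0.1, -177.5]
force: [-0.9, -0.1, -0.5]
gripper_width: 91.5
```

```bash
python3 - <<'E'
from h import *
st=env.state(); print(st['ee_pos'],st['ee_rot'],st['qpos'],st['force'],st['torque'])
im=env.grab_frame('wrist'); 
st=env.state(); print(st['ee_pos'],st['ee_rot'],st['torque'],st['time_s'])
im=env.grab_frame('wrist'); 
cv2.imwrite('pics/w1.png',im[:,:,::-1])
np.save('w1.npy',np.r_[st['ee_pos'],st['ee_rot']])
E
```

```text
[560.40540723  11.37841192 277.25406194] [ 1.79958627e+02 -7.86820306e-02 -1.77512655e+02] [-3.65051579e-02  1.47516556e+01  8.27014054e+01  3.81840829e-02
  8.26273683e+01 -9.25287478e+01] [-0.89042353 -0.06874934 -0.52463966] [ 0.06339066 -0.13100423  0.0343717 ]
[559.87010186  10.96154187 277.4872972 ] [ 1.79964852e+02 -8.63038124e-02 -1.77450091e+02] [ 0.09901527 -0.09964734  0.0136604 ] 2.7
```

View pics/w1.png

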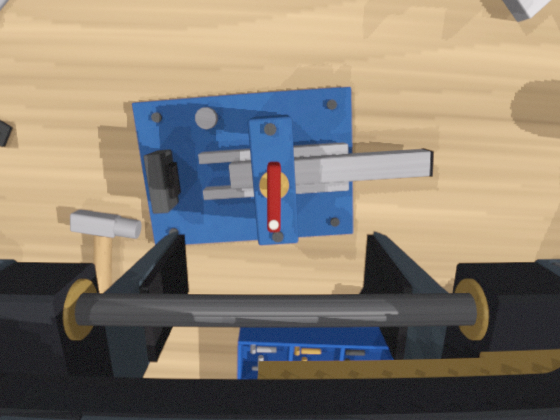

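The wrist view shows the red wing from (274,163) to (274,230), with its dot at (274,225). The tube end is at (432,163), the nut at (206,118) and the stop face at about (178,182).

```bash
python3 - <<'E'
from h import *
v=np.load('w1.npy'); P=pose('wrist',dict(ee_pos=v[:3],ee_rot=v[3:]))
im=cv2.imread('pics/w1.png')[:,:,::-1].copy()
k,l,s,c=cv2.connectedComponentsWithStats(red(im))
i=1+np.argmax(s[1:,4]); print(s[i],c[i])
m=(l==i).astype(np.uint8); cnt=cv2.findContours(m,0,2)[0][0]; r=cv2.minAreaRect(cnt); b=cv2.boxPoints(r); print(r,b)
# wing centre triangulation: bar centre px includes dot
x=(274,196.5)
a=onz('wrist',b,167,P); print(a.round(1),a.mean(0))
o,D=rays('wrist',[(273.8,196.5)],P); o1,D1=rays('top',[(210+373.5/5-.4,172+232/5-.4)]); o2,D2=rays('scene',[(207+370/5-.4,175+92/5-.4)])
print(tri([(o,D[0]),(o1,D1[0])]))
print('bridge',onz('wrist',[(249,118),(292,116),(297,242),(258,245)],105,P).round(1))
print('plate',onz('wrist',[(135,101),(351,87),(353,235),(157,245)],12,P).round(1))
print('tube end',onz('wrist',[(431,151),(432,176)],48,P).round(1))
print('nut',onz('wrist',[(206,118)],26,P).round(1))
cv2.imwrite('pics/w1c.png',cv2.resize(im[80:250,120:450],None,fx=2.4,fy=2.4,interpolation=cv2.INTER_CUBIC)[:,:,::-1])
E
```

```text
[267 162  14  62 701] [273.5192582  191.11269615]
((273.0895690917969, 192.43313598632812), (13.017106056213379, 60.890262603759766), 1.1233028173446655) [[265.9854  222.74483]
 [267.17914 161.86626]
 [280.19373 162.12144]
 [279.      223.00002]]
[[580.9   2.9 167. ]
 [527.4   1.9 167. ]
 [527.1  12.8 167. ]
 [580.6  14.3 167. ]] [554.01165591   7.94596088 167.        ]
(array([565.42212449,   8.91864816, 132.96060268]), [np.float64(0.009231036441416854), np.float64(0.009231036441414306)])
bridge [[494.4 -18.6 105. ]
 [490.6  23.3 105. ]
 [621.5  36.2 105. ]
 [626.9  -5.6 105. ]]
plate [[ 482.6 -165.4   12. ]
 [ 455.3   96.8   12. ]
 [ 644.   118.3   12. ]
 [ 670.4 -146.1   12. ]]
tube end [[523.4 190.7  48. ]
 [552.9 196.6  48. ]]
nut [[499.2 -75.4  26. ]]
```

View pics/w1c.png

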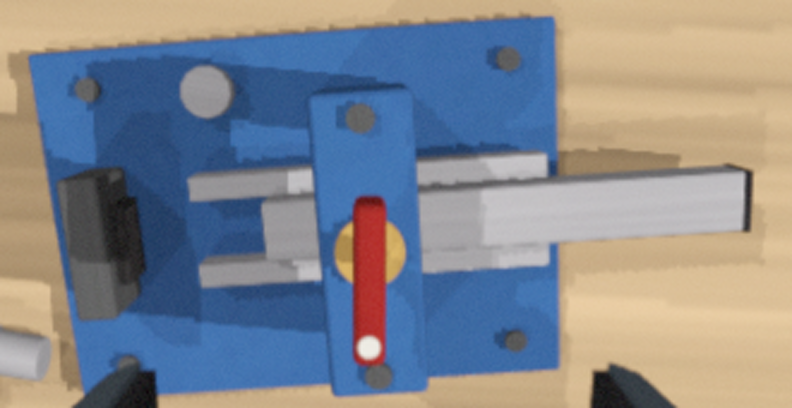

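Emit:
play_rows:
  increments:
    - [0,0,-25,0,0]
    - [-1,-1.5,-40,0,0]
    - [0,0,-40,0,0]
    - [0,0,-21,0,0]
    - [0,0,0,0,0]
    - [0,0,0,0,0]

```text
time_s: 3.5
ee_pos: [559.3, 7.4, 153.5]
ee_rot: [-180.0, 0.1, -177.9]
force: [0.3, 0.8, 0.4]
gripper_width: 91.2
```

```bash
cat >> h.py <<'E'
def avg(n=5,cam='top'):
    F=[];T=[];E=[];R=[];Pp=[]
    for i in range(n):
        s=env.state();F.append(s['force']);T.append(s['torque']);E.append(s['effort']);R.append(s['ee_rot']);Pp.append(s['ee_pos'])
        im=env.grab_frame(cam)
    print('t',s['time_s'],'F',np.mean(F,0).round(2),'T',np.mean(T,0).round(3),'sdTz',np.std(T,0)[2].round(3),'e6',np.mean(E,0)[5].round(4),'rot',np.mean(R,0).round(2),'pos',np.mean(Pp,0).round(2),'w',round(s['gripper_width'],1),'q6',s['qpos'][5].round(1))
    return im
E
python3 - <<'E'
from h import *
im=avg(5,'wrist');cv2.imwrite('pics/w2.png',im[:,:,::-1])
E
```

```text
t 3.7 F [0.44 0.21 0.02] T [ 0.091 -0.132 -0.011] sdTz 0.019 e6 0.0038 rot [-1.8000e+02  1.4000e-01 -1.7791e+02] pos [559.38   7.59 153.67] w 91.2 q6 -92.5
```

View pics/w2.png

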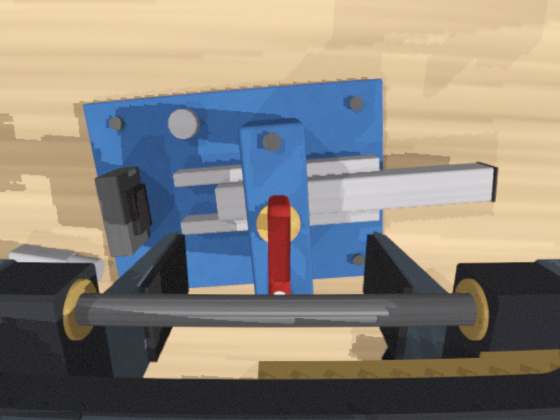

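Emit:
play_rows:
  increments:
    - [0,1.5,-1.5,0,0]
    - [0,0,0,0,0.5]
    - [0,0,0,0,0.7]
    - [0,0,0,0,1]
    - [0,0,0,0,1]
    - [0,0,0,0,1]
    - [0,0,0,0,1]
    - [0,0,0,0,1]
  newtons: 15

```text
time_s: 4.75
ee_pos: [558.6, 9.3, 150.9]
ee_rot: [180.0, 0.0, -177.9]
force: [-0.0, -1.4, -0.2]
gripper_width: 24.1
```

```bash
python3 - <<'E'
from h import *
im=avg(4,'wrist');cv2.imwrite('pics/w3.png',im[:,:,::-1])
E
```

```text
t 4.9 F [-0.19 -0.29  0.22] T [ 0.111 -0.133 -0.013] sdTz 0.017 e6 0.0002 rot [ 179.99    0.   -177.88] pos [558.61   9.28 150.88] w 12.1 q6 -92.4
```

View pics/w3.png

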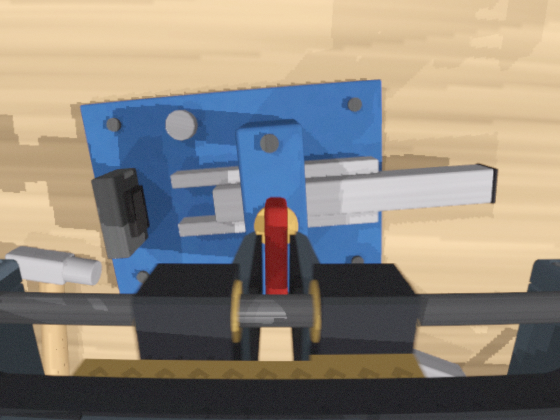

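The jaws closed cleanly on the wing at 12.1 mm. The bottom is at least 28° away, so I'll turn about 24° first.

Emit:
play_rows:
  increments:
    - [0,0,-0.35,-8,1]
    - [0,0,-0.35,-8,1]
    - [0,0,-0.35,-8,1]

```text
time_s: 5.32
ee_pos: [558.6, 9.3, 149.8]
ee_rot: [180.0, 0.0, 157.9]
force: [1.0, 0.4, -0.5]
gripper_width: 0.8
```

```bash
python3 - <<'E'
from h import *
im=avg(4,'wrist');cv2.imwrite('pics/w4.png',im[:,:,::-1])
E
```

```text
t 5.475 F [0.32 0.27 0.2 ] T [ 0.083 -0.131 -0.003] sdTz 0.036 e6 0.0031 rot [179.99  -0.   157.99] pos [558.59   9.28 149.8 ] w 0.3 q6 -68.5
```

View pics/w4.png

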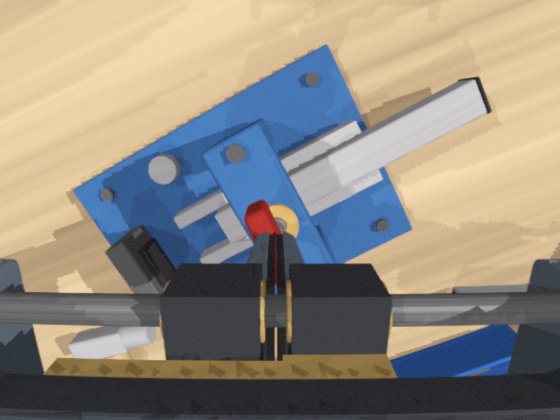

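```bash
python3 - <<'E'
from h import *
im=env.grab_frame('scene');cv2.imwrite('pics/s4.png',cv2.resize(im[110:290,180:400],None,fx=3.5,fy=3.3)[:,:,::-1])
E
```

```text
(no output)
```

View pics/s4.png

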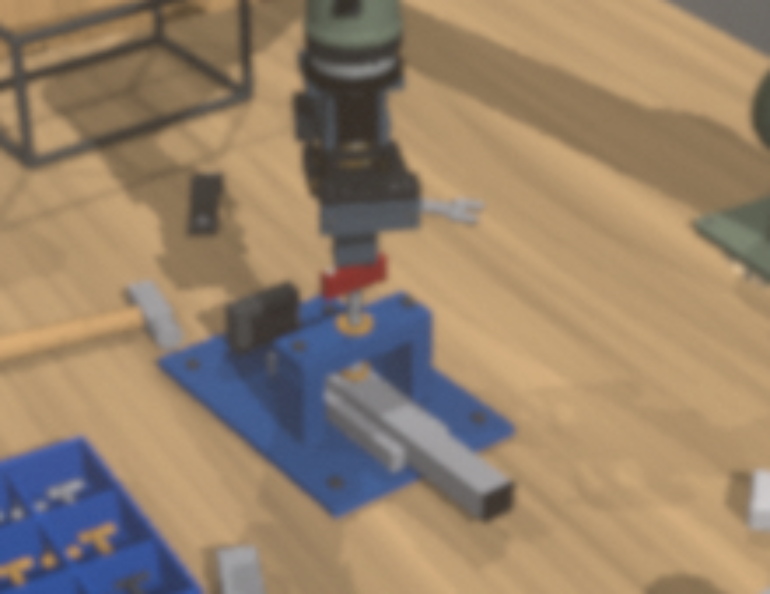

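```bash
python3 - <<'E'
from h import *
print(proj('scene',[(558.6,9.3,z) for z in(136,156,169,143,105)]))
print(proj('top',[(558.6,9.3,z) for z in(136,156,169,143,105)]))
im=cv2.imread('pics/top0.png')[:,:,::-1]
im=env.grab_frame('top');cv2.imwrite('pics/t4.png',cv2.resize(im[150:280,200:380],None,fx=4,fy=4)[:,:,::-1])
print(env.state()['gripper_width'])
# top-face ends, triangulate each end: dot centre
v=np.load('w1.npy'); P=pose('wrist',dict(ee_pos=v[:3],ee_rot=v[3:]))
o,D=rays('wrist',[(120+369/2.4-.3,80+348/2.4-.3)],P); o1,D1=rays('top',[(210+371/5-.4,172+184/5-.4)]); o2,D2=rays('scene',[(207+337/5-.4,175+86/5-.4)])
print('dot w+t',tri([(o,D[0]),(o1,D1[0])]),'\nt+s',tri([(o2,D2[0]),(o1,D1[0])]),'\nw+s',tri([(o,D[0]),(o2,D2[0])]))
E
```

```text
[[281.1085814  198.96676314]
 [281.06378818 193.10387546]
 [281.03430464 189.24388545]
 [281.09298138 196.92510831]
 [281.1766739  207.87591105]]
[[284.18430611 220.50178183]
 [284.40471005 219.32881398]
 [284.55253848 218.54205096]
 [284.26050264 220.09627851]
 [283.85852929 222.23541971]]
0.3290027681520756
dot w+t (array([585.82145646,  10.21727223, 157.48031008]), [np.float64(0.637747832027), np.float64(0.6377478320269924)]) 
t+s (array([583.071563  ,  11.44835928, 169.91810301]), [np.float64(0.4976410696662298), np.float64(0.4976410696665136)]) 
w+s (array([581.95730499,   9.71406933, 168.58697035]), [np.float64(0.3689575678623082), np.float64(0.36895756786242817)])
```

View pics/t4.png

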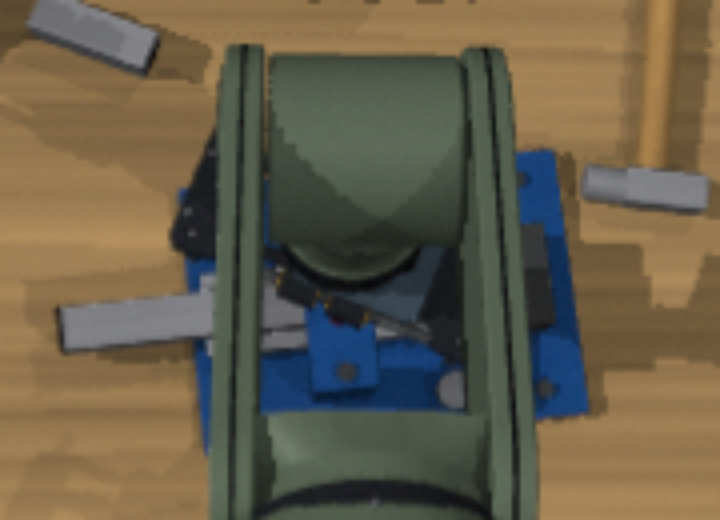

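```bash
python3 - <<'E'
from h import *
c=env.calibration('wrist');K,d=KD(c);H=np.linalg.inv(np.array(c['hand_eye']))
pts=np.array([(x,0,z) for z in(14,0,-19,-40) for x in(16,0,-16)],float)
print(np.c_[pts,cv2.projectPoints(pts,cv2.Rodrigues(H[:3,:3])[0],H[:3,3],K,d)[0].reshape(-1,2)].round(1))
print(env.state()['time_s'],env.state()['force'])
E
```

```text
[[ 16.    0.   14.  276.7 214.1]
 [  0.    0.   14.  276.7 239.4]
 [-16.    0.   14.  276.7 263.7]
 [ 16.    0.    0.  276.8 221.4]
 [  0.    0.    0.  276.8 248.2]
 [-16.    0.    0.  276.8 273.8]
 [ 16.    0.  -19.  276.9 233. ]
 [  0.    0.  -19.  276.9 262.2]
 [-16.    0.  -19.  276.9 289.9]
 [ 16.    0.  -40.  277.1 249. ]
 [  0.    0.  -40.  277.1 281.1]
 [-16.    0.  -40.  277.  311.5]]
5.625 [-0.59599717  1.02130963 -0.05312282]
```

The fingers closed just above the wing. Both the scene view (tips at row ~189, z≈169) and the wrist view (tip row 235) put the tips about 20 mm behind the TCP, not 14 mm ahead. I'll open, turn back and go down carefully.

Emit:
play_rows:
  increments:
    - [0,0,2,4,0.4]
    - [0,0,0,10,0.4]
    - [0,0,0,10,0.4]
    - [0,0,0,0,0.4]
    - [0,0,-4,0,0.4]
    - [0,0,-10,0,0.4]
    - [0,0,-10,0,0.4]
    - [0,0,0,0,0.4]

```text
time_s: 6.62
ee_pos: [557.7, 9.3, 126.4]
ee_rot: [180.0, -0.2, -177.9]
force: [-0.6, 0.2, -0.1]
gripper_width: 54.7
```

```bash
python3 - <<'E'
from h import *
im=avg(2,'wrist');cv2.imwrite('pics/w5.png',im[:,:,::-1])
im=env.grab_frame('scene');cv2.imwrite('pics/s5.png',cv2.resize(im[110:290,180:400],None,fx=3.5,fy=3.3)[:,:,::-1])
E
```

```text
t 6.675 F [-0.42  0.21 -0.03] T [ 0.117 -0.131  0.015] sdTz 0.013 e6 0.0026 rot [ 1.7999e+02 -1.2000e-01 -1.7789e+02] pos [557.93   9.28 126.77] w 55.0 q6 -92.3
```

View pics/w5.png

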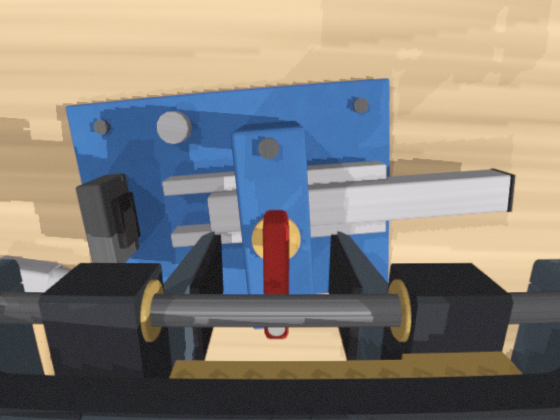

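View pics/s5.png

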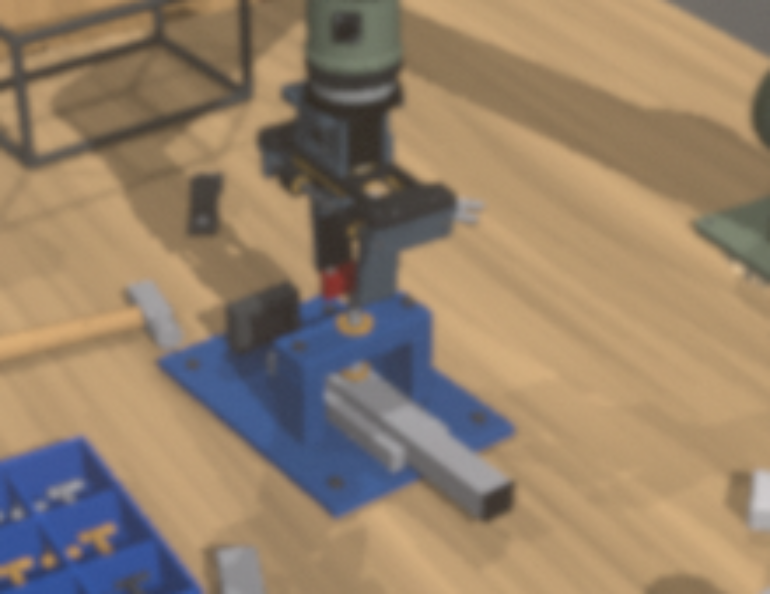

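```bash
python3 - <<'E'
from h import *
for y in (37,44): print(proj('scene',[(x,y,z) for z in(112,126,135,145,155) for x in (558,)]).round(1).tolist())
E
```

```text
[[286.2, 210.6], [286.2, 206.6], [286.2, 204.0], [286.2, 201.0], [286.2, 198.1]]
[[287.5, 211.9], [287.5, 207.8], [287.5, 205.2], [287.5, 202.2], [287.5, 199.3]]
```

Emit:
play_rows:
  increments:
    - [1,0,-6,0,0.6]
    - [0,0,0,0,0.9]
    - [0,0,0,0,1]
    - [0,0,0,0,1]
    - [0,0,0,0,1]
    - [0,0,0,0,1]
    - [0,0,0,0,1]
    - [0,0,0,0,1]
  newtons: 15

```text
time_s: 7.78
ee_pos: [559.7, 9.4, 121.9]
ee_rot: [180.0, 0.0, -177.9]
force: [-0.3, 0.9, 1.1]
gripper_width: 12.1
```

```bash
python3 - <<'E'
from h import *
im=avg(5,'wrist');cv2.imwrite('pics/w6.png',im[:,:,::-1])
E
```

```text
t 7.975 F [-0.34  0.96  0.97] T [ 0.361 -0.137 -0.006] sdTz 0.025 e6 0.0022 rot [ 1.7998e+02  1.0000e-02 -1.7788e+02] pos [559.68   9.4  121.95] w 12.0 q6 -92.4
```

View pics/w6.png

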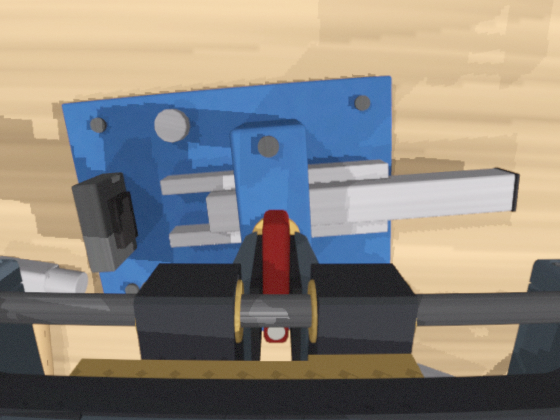

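Gripped: the width holds at 12.0 mm with the wing between the fingers. Turning.

Emit:
play_rows:
  increments:
    - [0,0,-0.35,-8,1]
    - [0,0,-0.35,-8,1]
    - [0,0,-0.35,-8,1]

```text
time_s: 8.4
ee_pos: [559.7, 9.4, 120.9]
ee_rot: [180.0, 0.0, 157.9]
force: [0.7, 0.1, 1.1]
gripper_width: 12.2
```

```bash
python3 - <<'E'
from h import *
im=avg(4,'wrist');cv2.imwrite('pics/w7.png',im[:,:,::-1])
E
```

```text
t 8.55 F [0.01 1.04 1.23] T [ 0.359 -0.141 -0.037] sdTz 0.058 e6 -0.0408 rot [1.7998e+02 1.0000e-02 1.5798e+02] pos [559.66   9.36 120.86] w 12.2 q6 -68.5
```

View pics/w7.png

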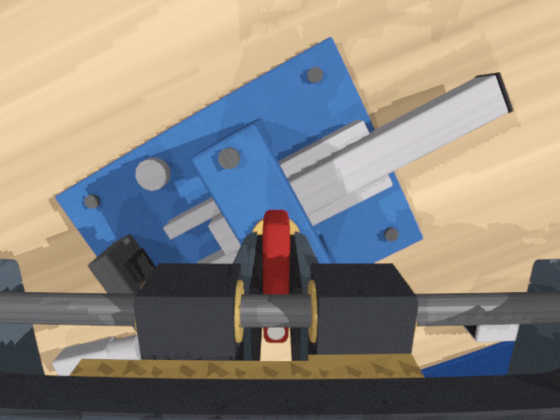

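Emit:
play_rows:
  increments:
    - [0,0,-0.35,-8,1]
    - [0,0,0,0,1]

```text
time_s: 8.85
ee_pos: [559.7, 9.4, 120.5]
ee_rot: [180.0, 0.0, 150.3]
force: [-0.5, 1.6, 1.5]
gripper_width: 12.1
```

```bash
cat > a.py <<'E'
from h import *
avg(2)
E
python3 a.py
```

```text
t 8.9 F [-0.32  1.39  1.74] T [ 0.393 -0.165 -0.049] sdTz 0.005 e6 0.0876 rot [179.98   0.   150.3 ] pos [559.66   9.36 120.51] w 12.0 q6 -60.5
```

```bash
python3 - <<'E'
from h import *
for i in range(5):
    s=env.state();print(s['effort'][5].round(4),s['torque'].round(3),s['ee_rot'][2].round(2),s['qvel'][5].round(2));env.grab_frame('top')
E
```

```text
-0.0624 [ 0.366 -0.133 -0.074] 150.29 0.61
-0.0532 [ 0.455 -0.11  -0.057] 150.25 0.58
-0.0357 [ 0.403 -0.107 -0.046] 150.23 0.48
-0.02 [ 0.413 -0.105 -0.019] 150.21 0.39
-0.007 [ 0.453 -0.124  0.009] 150.19 0.27
```

Emit:
play_rows:
  increments:
    - [0,0,-0.35,-8,1]
    - [0,0,0,0,1]
    - [0,0,0,0,1]

```text
time_s: 9.57
ee_pos: [559.7, 9.3, 120.2]
ee_rot: [180.0, 0.0, 142.2]
force: [0.2, 2.0, 3.0]
gripper_width: 12.1
```

```bash
cat > a.py <<'E'
from h import *
L=[];E=[]
for i in range(3):
    s=env.state();E.append(s['effort'][5].round(3));L.append(s['torque'][2].round(3))
    if i<2: env.grab_frame('top')
print(s['time_s'],'e6',E,'Tz',L,'yaw',s['ee_rot'][2].round(2),'w',s['gripper_width'].round(2),'F',s['force'].round(1),s['ee_pos'].round(1))
E
python3 a.py
```

```text
Traceback (most recent call last):
  File "a.py", line 6, in <module>
    print(s['time_s'],'e6',E,'Tz',L,'yaw',s['ee_rot'][2].round(2),'w',s['gripper_width'].round(2),'F',s['force'].round(1),s['ee_pos'].round(1))
                                                                      ^^^^^^^^^^^^^^^^^^^^^^^^
AttributeError: 'float' object has no attribute 'round'
```

```bash
sed -i "s/s\['gripper_width'\].round(2)/round(s['gripper_width'],1)/" a.py; python3 a.py
```

```text
9.775 e6 [np.float64(-0.042), np.float64(-0.031), np.float64(-0.021)] Tz [np.float64(-0.039), np.float64(-0.045), np.float64(0.039)] yaw 142.17 w 11.7 F [0.  1.7 3.1] [559.7   9.3 120.2]
```

Emit:
play_rows:
  increments:
    - [0,0,-0.35,-8,1]
    - [0,0,0,0,1]

```text
time_s: 10.02
ee_pos: [559.7, 9.3, 119.8]
ee_rot: [180.0, 0.0, 134.2]
force: [-0.6, 1.1, 3.2]
gripper_width: 11.8
```

```bash
python3 a.py
```

```text
10.125 e6 [np.float64(0.196), np.float64(-0.015), np.float64(-0.067)] Tz [np.float64(-0.098), np.float64(-0.126), np.float64(-0.08)] yaw 134.25 w 11.7 F [0.5 1.  3.4] [559.6   9.3 119.8]
```

Emit:
play_rows:
  increments:
    - [0,0,-0.2,-8,1]
    - [0,0,0,0,1]

```text
time_s: 10.38
ee_pos: [559.6, 9.3, 119.4]
ee_rot: [180.0, -0.0, 126.3]
force: [0.3, 1.9, 1.8]
gripper_width: 12.0
```

```bash
sed -i "s/.round(3))/.round(3).item())/g" a.py; python3 a.py
```

```text
10.475 e6 [0.192, -0.018, -0.063] Tz [-0.073, 0.014, -0.05] yaw 126.28 w 11.7 F [0.5 1.6 1.9] [559.6   9.3 119.4]
```

Same signature as free turning. Continuing.

Emit:
play_rows:
  increments:
    - [0,0,-0.35,-8,1]
    - [0,0,0,0,1]

```text
time_s: 10.72
ee_pos: [559.6, 9.3, 119.1]
ee_rot: [180.0, -0.0, 118.3]
force: [-0.1, 0.7, 1.8]
gripper_width: 12.4
```

```bash
python3 a.py
```

```text
10.825 e6 [0.192, -0.019, -0.061] Tz [-0.036, -0.05, -0.047] yaw 118.29 w 11.7 F [0.2 1.7 0.6] [559.6   9.3 119.1]
```

Emit:
play_rows:
  increments:
    - [0,0,-0.35,-8,1]
    - [0,0,0,0,1]

```text
time_s: 11.08
ee_pos: [559.6, 9.3, 118.8]
ee_rot: [180.0, -0.0, 110.3]
force: [1.3, 1.5, 0.5]
gripper_width: 12.0
```

```bash
python3 a.py
```

```text
11.175 e6 [0.192, -0.018, -0.059] Tz [-0.096, -0.073, -0.082] yaw 110.3 w 11.8 F [1.  1.6 0.2] [559.6   9.3 118.8]
```

Emit:
play_rows:
  increments:
    - [0,0,-0.35,-8,1]
    - [0,0,0,0,1]

```text
time_s: 11.42
ee_pos: [559.6, 9.3, 118.4]
ee_rot: [180.0, -0.0, 102.3]
force: [0.1, 1.3, 0.7]
gripper_width: 12.1
```

```bash
python3 a.py
```

```text
11.525 e6 [0.193, -0.017, -0.058] Tz [-0.152, -0.056, -0.061] yaw 102.3 w 12.0 F [0.7 1.7 0.9] [559.6   9.3 118.4]
```

Emit:
play_rows:
  increments:
    - [0,0,-0.35,-8,1]
    - [0,0,0,0,1]

```text
time_s: 11.78
ee_pos: [559.5, 9.3, 118.0]
ee_rot: [-180.0, -0.0, 94.3]
force: [0.5, 1.9, 0.4]
gripper_width: 12.4
```

```bash
python3 a.py
```

```text
11.875 e6 [0.194, -0.016, -0.057] Tz [-0.071, -0.045, -0.034] yaw 94.3 w 11.8 F [0.9 1.8 0.7] [559.6   9.3 118. ]
```

Emit:
play_rows:
  increments:
    - [0,0,-0.35,-8,1]
    - [0,0,0,0,1]

```text
time_s: 12.12
ee_pos: [559.5, 9.3, 117.7]
ee_rot: [-180.0, 0.0, 86.3]
force: [0.8, 2.3, 0.0]
gripper_width: 11.6
```

```bash
python3 a.py
```

```text
12.225 e6 [0.195, -0.016, -0.056] Tz [-0.047, -0.073, -0.013] yaw 86.3 w 11.9 F [ 0.5  2.1 -0.7] [559.6   9.3 117.7]
```

Emit:
play_rows:
  increments:
    - [0,0,-0.35,-8,1]
    - [0,0,0,0,1]

```text
time_s: 12.48
ee_pos: [559.6, 9.3, 117.3]
ee_rot: [-180.0, -0.0, 78.3]
force: [0.9, 3.0, -0.3]
gripper_width: 11.8
```

```bash
python3 a.py
```

```text
12.575 e6 [0.196, -0.015, -0.055] Tz [-0.014, -0.065, -0.007] yaw 78.3 w 12.1 F [ 1.2  1.4 -0.4] [559.5   9.3 117.3]
```

Emit:
play_rows:
  increments:
    - [0,0,-0.4,-8,1]
    - [0,0,0,0,1]

```text
time_s: 12.82
ee_pos: [559.5, 9.3, 117.0]
ee_rot: [-180.0, -0.0, 70.3]
force: [-0.2, 3.0, 0.1]
gripper_width: 11.9
```

```bash
python3 a.py
```

```text
12.925 e6 [0.196, -0.015, -0.055] Tz [-0.065, -0.084, -0.068] yaw 70.3 w 11.8 F [ 1.   2.8 -0.4] [559.5   9.3 117. ]
```

Emit:
play_rows:
  increments:
    - [0,0,-0.4,-8,1]
    - [0,0,0,0,1]

```text
time_s: 13.18
ee_pos: [559.5, 9.3, 116.6]
ee_rot: [-180.0, 0.0, 62.3]
force: [1.0, 1.9, -0.1]
gripper_width: 11.8
```

```bash
python3 a.py; python3 -c "
from h import *
im=env.grab_frame('wrist');cv2.imwrite('pics/w8.png',im[:,:,::-1])"
```

```text
13.275 e6 [0.196, -0.015, -0.056] Tz [-0.087, -0.051, -0.053] yaw 62.3 w 11.9 F [-0.5  1.6 -0. ] [559.6   9.3 116.6]
```

View pics/w8.png

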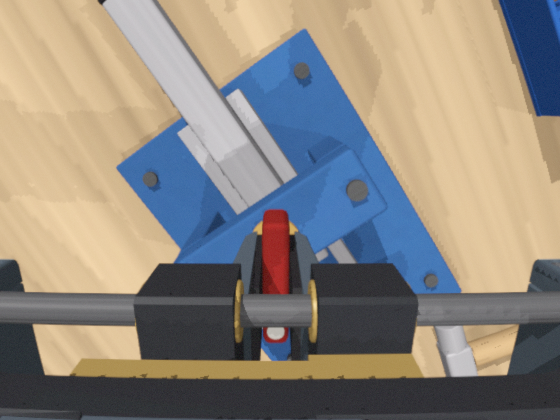

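The wing is still square in the jaws with its dot at (275,332), and it turns with them. Going on.

Emit:
play_rows:
  increments:
    - [0,0,-0.35,-8,1]
    - [0,0,0,0,1]

```text
time_s: 13.58
ee_pos: [559.5, 9.3, 116.3]
ee_rot: [-180.0, 0.0, 54.3]
force: [-0.1, 2.3, -0.8]
gripper_width: 11.9
```

```bash
python3 a.py
```

```text
13.675 e6 [0.198, -0.013, -0.057] Tz [-0.087, -0.095, -0.003] yaw 54.29 w 11.6 F [ 0.2  2.3 -0.3] [559.5   9.3 116.3]
```

Emit:
play_rows:
  increments:
    - [0,0,-0.4,-8,1]
    - [0,0,0,0,1]

```text
time_s: 13.92
ee_pos: [559.5, 9.3, 115.9]
ee_rot: [-180.0, 0.0, 46.3]
force: [0.2, 1.9, -0.3]
gripper_width: 12.1
```

```bash
python3 a.py
```

```text
14.025 e6 [0.195, -0.015, -0.057] Tz [-0.066, -0.021, -0.075] yaw 46.3 w 11.9 F [0.1 1.5 0.7] [559.5   9.3 115.9]
```

Emit:
play_rows:
  increments:
    - [0,0,-0.35,-8,1]
    - [0,0,0,0,1]

```text
time_s: 14.28
ee_pos: [559.6, 9.3, 115.6]
ee_rot: [-180.0, 0.0, 38.3]
force: [0.0, 1.9, -0.2]
gripper_width: 11.9
```

```bash
python3 a.py
```

```text
14.375 e6 [0.195, -0.016, -0.057] Tz [-0.099, -0.105, -0.041] yaw 38.3 w 12.0 F [ 1.   1.3 -0.3] [559.6   9.3 115.6]
```

Emit:
play_rows:
  increments:
    - [0,0,-0.35,-8,1]
    - [0,0,0,0,1]

```text
time_s: 14.62
ee_pos: [559.6, 9.3, 115.2]
ee_rot: [180.0, 0.0, 30.3]
force: [-0.5, 2.9, 0.3]
gripper_width: 12.0
```

```bash
python3 a.py
```

```text
14.725 e6 [0.194, -0.017, -0.057] Tz [-0.075, -0.033, -0.016] yaw 30.3 w 11.9 F [-0.5  2.6  0. ] [559.6   9.3 115.2]
```

Emit:
play_rows:
  increments:
    - [0,0,-0.35,-8,1]
    - [0,0,0,0,1]

```text
time_s: 14.98
ee_pos: [559.5, 9.3, 114.8]
ee_rot: [180.0, 0.0, 22.3]
force: [-0.5, 1.9, 0.6]
gripper_width: 12.1
```

```bash
python3 a.py
```

```text
15.075 e6 [0.194, -0.017, -0.058] Tz [-0.058, -0.06, -0.045] yaw 22.3 w 11.8 F [-0.2  1.3  0.2] [559.6   9.3 114.9]
```

Emit:
play_rows:
  increments:
    - [0,0,-0.35,-8,1]
    - [0,0,0,0,1]

```text
time_s: 15.32
ee_pos: [559.5, 9.3, 114.5]
ee_rot: [180.0, 0.0, 14.3]
force: [-0.2, 3.9, 1.3]
gripper_width: 12.0
```

```bash
python3 a.py
```

```text
15.425 e6 [0.194, -0.017, -0.058] Tz [-0.043, -0.054, -0.012] yaw 14.3 w 12.0 F [-0.4  2.2  0.5] [559.6   9.3 114.5]
```

Emit:
play_rows:
  increments:
    - [0,0,-0.35,-8,1]
    - [0,0,0,0,1]

```text
time_s: 15.68
ee_pos: [559.6, 9.3, 114.2]
ee_rot: [180.0, 0.0, 6.3]
force: [-1.2, 2.1, 0.9]
gripper_width: 12.0
```

```bash
python3 a.py
```

```text
15.775 e6 [0.352, 0.14, 0.11] Tz [0.068, 0.088, 0.153] yaw 6.32 w 12.3 F [-0.2  2.5  1.2] [559.6   9.3 114.2]
```

```bash
python3 a.py;python3 a.py; python3 a.py
```

```text
15.875 e6 [0.11, 0.131, 0.156] Tz [0.153, 0.132, 0.167] yaw 6.26 w 11.8 F [-0.4  2.6  1.2] [559.6   9.3 114.2]
15.975 e6 [0.156, 0.177, 0.193] Tz [0.167, 0.237, 0.157] yaw 6.21 w 12.0 F [-0.8  2.9  1.4] [559.6   9.3 114.2]
16.075 e6 [0.193, 0.199, 0.199] Tz [0.157, 0.209, 0.195] yaw 6.18 w 11.7 F [-0.9  2.5  0.5] [559.6   9.2 114.2]
```

The knob has bottomed: effort and Tz both settle at about 0.19–0.20 N m, which is firm and well below the 0.29 N m that dents the tube. Backing off 90°.

Emit:
play_rows:
  increments:
    - [0,0,0.45,10,1]
    - [0,0,0.45,10,1]
    - [0,0,0.45,10,1]
    - [0,0,0.45,10,1]
    - [0,0,0.45,10,1]
    - [0,0,0.45,10,1]
    - [0,0,0.45,10,1]
    - [0,0,0.45,10,1]
    - [0,0,0.4,10,1]
    - [0,0,0,0.5,1]
    - [0,0,0,0,1]
    - [0,0,0,0,1]

```text
time_s: 17.58
ee_pos: [559.6, 9.3, 118.1]
ee_rot: [180.0, 0.0, 96.6]
force: [-0.1, 2.3, 1.1]
gripper_width: 12.0
```

```bash
python3 a.py; python3 -c "
from h import *
im=env.grab_frame('wrist');cv2.imwrite('pics/w9.png',im[:,:,::-1])"
```

```text
17.675 e6 [0.017, 0.006, -0.003] Tz [0.016, 0.009, -0.017] yaw 96.57 w 11.6 F [-0.2  2.6  1.9] [559.6   9.3 118.1]
```

View pics/w9.png

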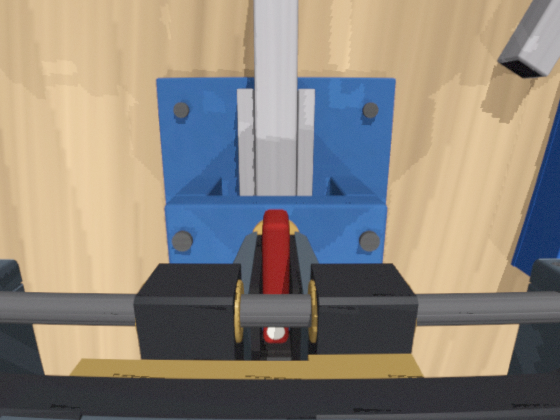

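The setting now reads yaw 96.6 (90.4° back), torque is near zero, and the bar lies parallel to the tube. Next I release, lift off, and move beyond the tube's outer end with the fingers closed.

Emit:
play_rows:
  increments:
    - [0,0,0,0,0.4]
    - [0,0,0,0,0.4]
    - [0,0,0,0,0.4]
    - [0,0,0,0,0.4]
    - [0,0,8,0,0.4]
    - [0,0,22,0,0.4]
    - [0,0,30,0,0.4]
    - [-4,32,0,0,1]
    - [-5,40,0,0,1]
    - [-5,40,0,0,1]
    - [-5,40,0,0,1]
    - [-4,40,-20,0,1]
    - [-2,29,-40,0,1]
    - [0,0,-40,0,1]
    - [0,0,-10,0,1]
    - [0,0,0,0,1]
  newtons: 30

```text
time_s: 19.73
ee_pos: [535.0, 230.2, 68.6]
ee_rot: [180.0, -0.0, 96.6]
force: [-0.2, 0.7, 0.4]
gripper_width: 0.5
```

```bash
python3 a.py; python3 -c "
from h import *
st=env.state();im=env.grab_frame('wrist');cv2.imwrite('pics/w10.png',im[:,:,::-1])
np.save('w10.npy',np.r_[st['ee_pos'],st['ee_rot']])
im=env.grab_frame('scene');cv2.imwrite('pics/s10f.png',im[:,:,::-1]);cv2.imwrite('pics/s10.png',cv2.resize(im[110:290,200:420],None,fx=3.5,fy=3.3)[:,:,::-1])"
```

```text
19.825 e6 [-0.001, -0.001, -0.001] Tz [-0.046, 0.039, 0.034] yaw 96.58 w 0.4 F [-0.7 -0.2 -0.4] [536.  230.4  70. ]
```

View pics/w10.png

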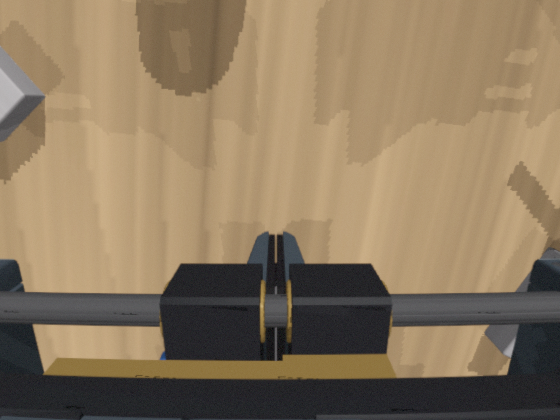

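View pics/s10.png

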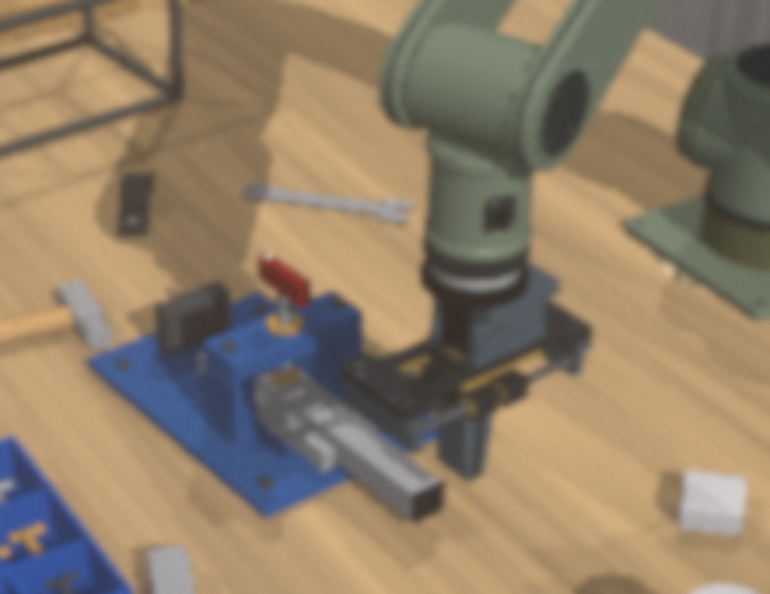

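```bash
python3 - <<'E'
from h import *
for z in (0,30,56,70,80,90,100): print(z,proj('scene',[(535.5,230.3,z)]).round(1).tolist())
e=np.array([200+410/3.5,110+490/3.3])
print('tube end', e, proj('scene',[(538.5,194.6,z) for z in (18,33,48)]).round(1).tolist())
# body's corner extents
E
```

```text
0 [[329.4, 277.0]]
30 [[330.0, 268.8]]
56 [[330.5, 261.5]]
70 [[330.8, 257.5]]
80 [[331.0, 254.6]]
90 [[331.2, 251.7]]
100 [[331.4, 248.8]]
tube end [317.14285714 258.48484848] [[321.5, 265.0], [321.8, 260.8], [322.0, 256.7]]
```

The scene view puts the fingertips at z≈85 with the TCP at 70, so the tips are about 15 mm above the TCP. The tube end matches the predicted point at (321,260).

Emit:
play_rows:
  increments:
    - [0,0,-25,0,1]
    - [0,0,-20,0,1]
    - [0,0,0,0,1]

```text
time_s: 20.3
ee_pos: [534.1, 229.8, 22.9]
ee_rot: [-179.9, 0.0, 96.6]
force: [-1.0, 0.6, 0.4]
gripper_width: 0.5
```

```bash
python3 a.py; python3 -c "
from h import *
im=env.grab_frame('scene');cv2.imwrite('pics/s11.png',cv2.resize(im[170:290,240:400],None,fx=4.8,fy=4.8,interpolation=cv2.INTER_CUBIC)[:,:,::-1])"
```

```text
20.4 e6 [0.0, -0.001, -0.001] Tz [-0.054, 0.017, 0.044] yaw 96.61 w 0.6 F [-0.1 -0.9  1.5] [535.5 230.5  24.3]
```

View pics/s11.png

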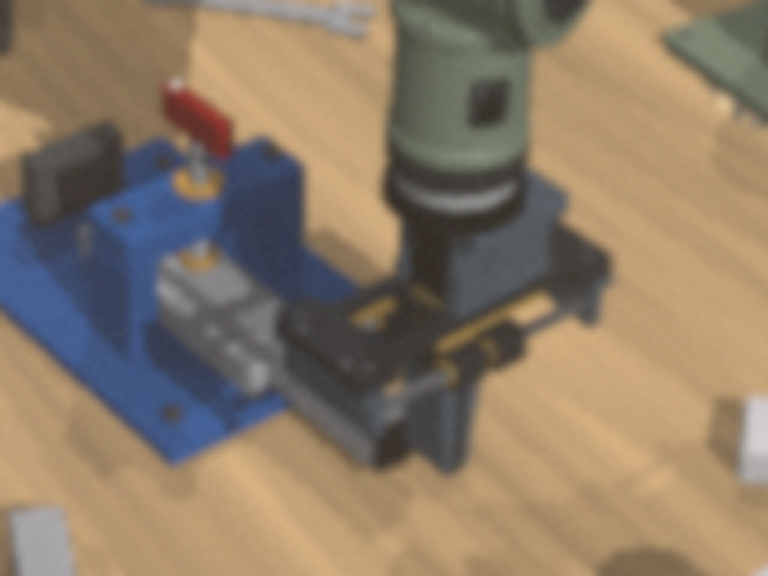

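Emit:
play_rows:
  increments:
    - [0,0,-10,0,1]
    - [1.1,-9.9,0,0,1]
    - [0.5,-4,0,0,1]
    - [0.5,-4,0,0,1]
    - [0.5,-4,0,0,1]
    - [0.5,-4,0,0,1]
    - [0.5,-4,0,0,1]
    - [0,0,0,0,1]

```text
time_s: 21.45
ee_pos: [538.3, 199.8, 13.2]
ee_rot: [180.0, 0.0, 96.6]
force: [0.5, 0.3, 0.0]
gripper_width: 0.6
```

```bash
python3 a.py; python3 -c "
from h import *
im=env.grab_frame('scene');cv2.imwrite('pics/s12.png',cv2.resize(im[170:290,240:400],None,fx=4.8,fy=4.8,interpolation=cv2.INTER_CUBIC)[:,:,::-1])
im=env.grab_frame('top');cv2.imwrite('pics/t12.png',cv2.resize(im[150:290,180:370],None,fx=4,fy=4,interpolation=cv2.INTER_CUBIC)[:,:,::-1])"
```

```text
21.55 e6 [-0.021, -0.005, -0.0] Tz [0.026, 0.009, -0.031] yaw 96.64 w 0.6 F [ 0.1 -0.  -0.1] [538.3 199.9  13.1]
```

View pics/s12.png

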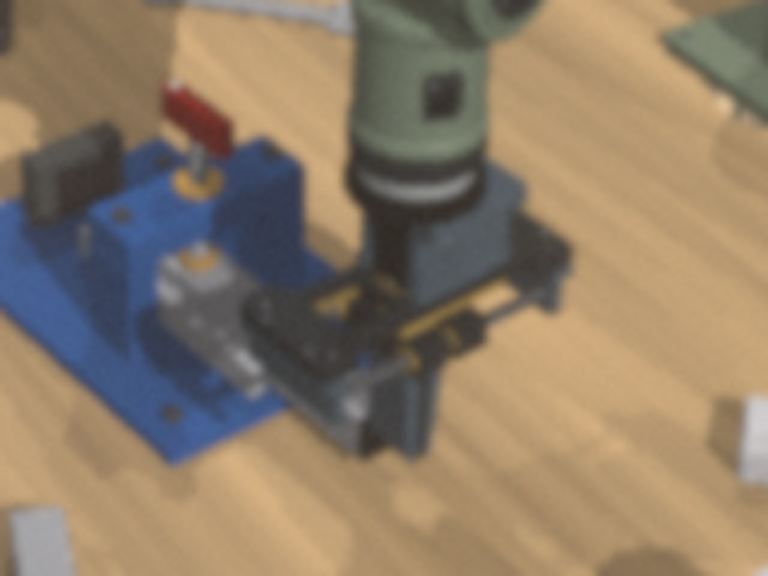

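View pics/t12.png

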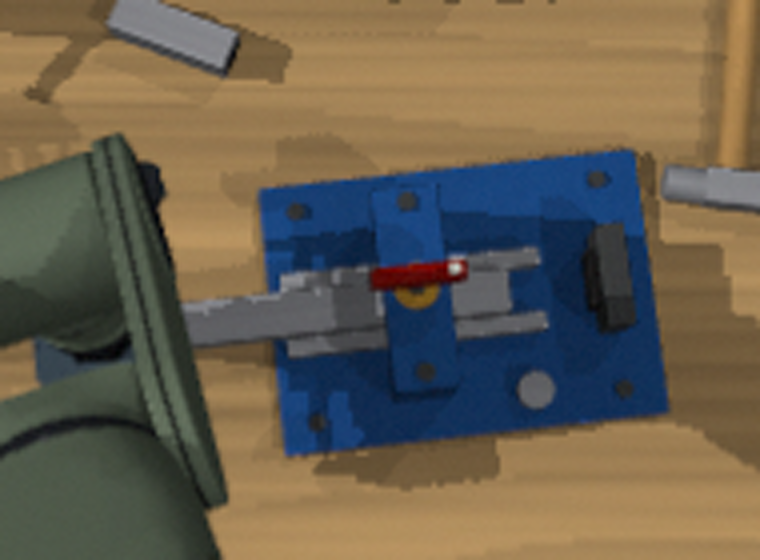

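The tube is sliding freely: the nose moved from column 303 to about 308 in the top view. The nut and the knob are unaffected.

```bash
python3 - <<'E'
from h import *
f=lambda L:[(x/4+180-.4,y/4+150-.4) for x,y in L]
print('nose',onz('top',f([(511,292)]),48).round(1),'face',onz('top',f([(588,280)]),48).round(1))
E
```

```text
nose [[566.  -56.2  48. ]] face [[ 574.4 -109.    48. ]]
```

Emit:
play_rows:
  increments:
    - [0.4,-4,0,0,1]
    - [0.5,-4,0,0,1]
    - [0.4,-4,0,0,1]
    - [0.5,-4,0,0,1]
    - [0.4,-4,0,0,1]

```text
time_s: 22.28
ee_pos: [540.5, 180.1, 13.1]
ee_rot: [180.0, -0.0, 96.6]
force: [0.4, 2.8, -1.5]
gripper_width: 0.5
```

```bash
python3 a.py; python3 -c "
from h import *
im=env.grab_frame('top');cv2.imwrite('pics/t13.png',cv2.resize(im[150:290,180:370],None,fx=4,fy=4,interpolation=cv2.INTER_CUBIC)[:,:,::-1])"
```

```text
22.375 e6 [0.055, -0.002, -0.024] Tz [-0.051, 0.046, 0.044] yaw 96.62 w 0.2 F [-0.7 -0.6 -0. ] [540.5 179.6  13.1]
```

View pics/t13.png

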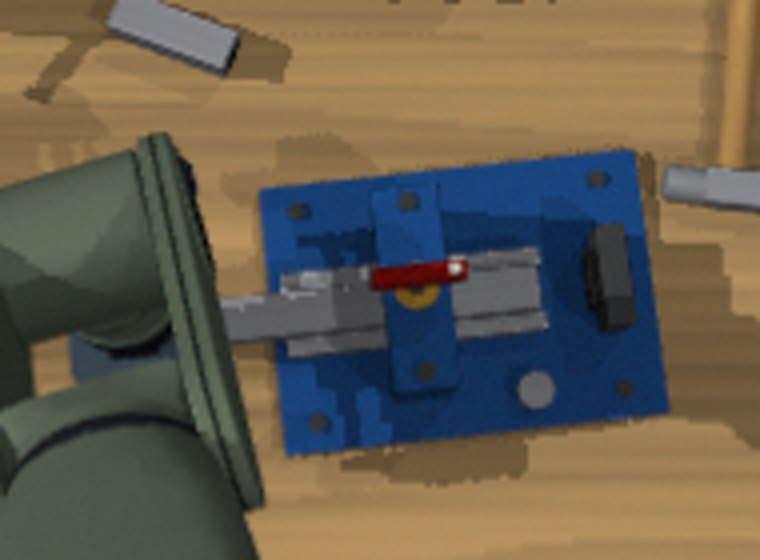

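Nose now at x≈541 in the crop, face at about 588: roughly 32 mm to go. Push force is about 3 N.

Emit:
play_rows:
  increments:
    - [0.4,-4,0,0,1]
    - [0.5,-4,0,0,1]
    - [0.4,-4,0,0,1]
    - [0.5,-4,0,0,1]
    - [0.4,-4,0,0,1]
    - [0.3,-3,0,0,1]

```text
time_s: 23.18
ee_pos: [543.0, 157.1, 13.2]
ee_rot: [180.0, 0.0, 96.6]
force: [-0.3, 2.1, 1.0]
gripper_width: 0.2
```

```bash
python3 a.py; python3 -c "
from h import *
im=env.grab_frame('top');cv2.imwrite('pics/t14.png',cv2.resize(im[190:250,290:350],None,fx=9,fy=9,interpolation=cv2.INTER_CUBIC)[:,:,::-1])"
```

```text
23.275 e6 [0.025, -0.015, -0.023] Tz [-0.052, 0.04, 0.027] yaw 96.63 w 0.1 F [ 0.3 -0.   0.1] [543.  156.8  13.2]
```

View pics/t14.png

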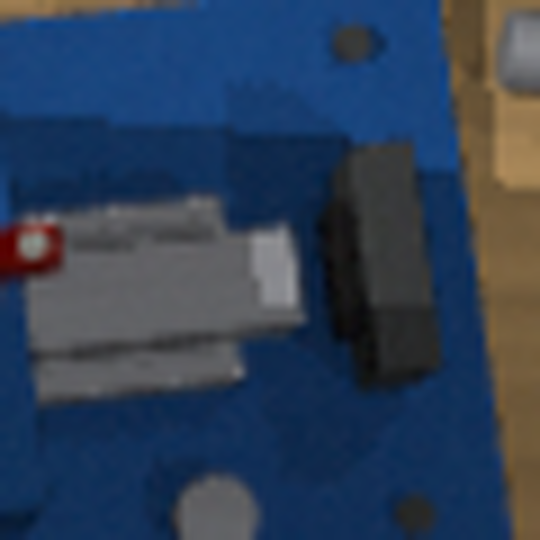

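Nose at (297,275), rubber at about (328,270): around 9 mm left. Going slower now.

Emit:
play_rows:
  increments:
    - [0.2,-2,0,0,1]
    - [0.2,-2,0,0,1]
    - [0.2,-1.5,0,0,1]

```text
time_s: 23.7
ee_pos: [543.5, 151.9, 13.1]
ee_rot: [180.0, -0.0, 96.6]
force: [-0.5, 2.3, 0.2]
gripper_width: 0.4
```

Emit:
play_rows:
  increments:
    - [0.1,-1,0,0,1]
    - [0.1,-1,0,0,1]

```text
time_s: 23.95
ee_pos: [543.8, 149.8, 13.1]
ee_rot: [180.0, -0.0, 96.6]
force: [0.4, 2.3, 0.1]
gripper_width: 0.4
```

```bash
python3 a.py; python3 -c "
from h import *
im=env.grab_frame('top');cv2.imwrite('pics/t15.png',cv2.resize(im[190:250,290:350],None,fx=9,fy=9,interpolation=cv2.INTER_CUBIC)[:,:,::-1])"
```

```text
24.05 e6 [0.011, -0.003, -0.006] Tz [0.085, -0.023, 0.01] yaw 96.62 w 0.5 F [0.2 1.7 0.6] [543.8 149.7  13.1]
```

View pics/t15.png

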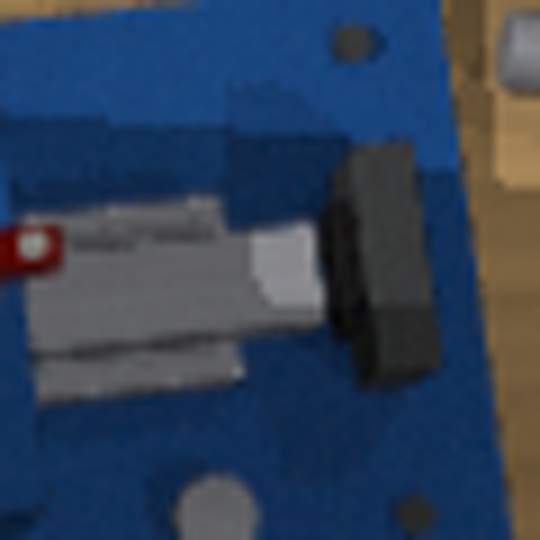

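The nose is nearly at the rubber, with a gap of 1–3 mm. I'll go on in 0.5–1 mm steps until the force rises.

Emit:
play_rows:
  increments:
    - [0.1,-0.8,0,0,1]
    - [0,-0.7,0,0,1]

```text
time_s: 24.35
ee_pos: [543.9, 148.4, 13.1]
ee_rot: [180.0, -0.0, 96.6]
force: [-0.1, 2.8, 0.4]
gripper_width: 0.7
```

Emit:
play_rows:
  increments:
    - [0.1,-0.6,0,0,1]
    - [0,-0.6,0,0,1]

```text
time_s: 24.6
ee_pos: [544.1, 147.2, 13.2]
ee_rot: [180.0, -0.0, 96.6]
force: [1.5, 2.4, 0.4]
gripper_width: 0.4
```

Emit:
play_rows:
  increments:
    - [0.1,-0.6,0,0,1]
    - [0,-0.6,0,0,1]

```text
time_s: 24.85
ee_pos: [544.2, 146.2, 13.1]
ee_rot: [180.0, -0.0, 96.6]
force: [0.9, 4.9, -0.6]
gripper_width: 0.4
```

```bash
python3 a.py; python3 -c "
from h import *
im=env.grab_frame('top');cv2.imwrite('pics/t16.png',cv2.resize(im[190:250,290:350],None,fx=9,fy=9,interpolation=cv2.INTER_CUBIC)[:,:,::-1])"
```

```text
24.95 e6 [0.023, 0.017, 0.015] Tz [0.01, -0.009, 0.006] yaw 96.62 w 0.2 F [-0.   3.  -0.6] [544.2 146.2  13.2]
```

View pics/t16.png

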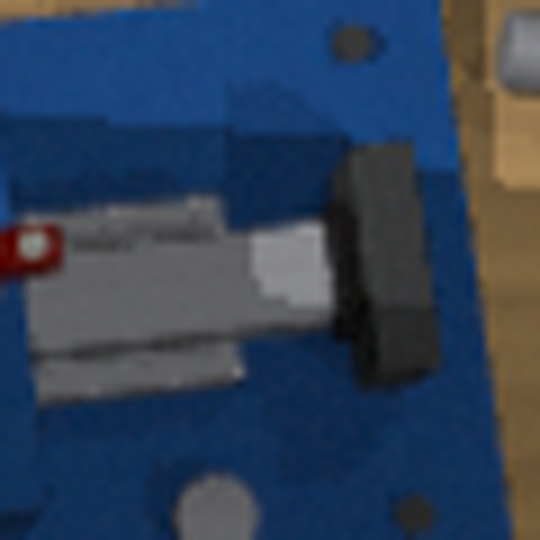

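Force just rose to 4.9 N and the nose now touches the rubber at (330,265). One or two more small steps will confirm it.

Emit:
play_rows:
  increments:
    - [0.1,-0.5,0,0,1]
    - [0,-0.5,0,0,1]

```text
time_s: 25.25
ee_pos: [544.2, 146.2, 13.2]
ee_rot: [180.0, -0.1, 96.6]
force: [-0.3, 8.5, -1.1]
gripper_width: 0.5
```

```bash
python3 a.py
```

```text
25.35 e6 [0.027, 0.02, 0.019] Tz [0.068, 0.018, -0.005] yaw 96.58 w 0.6 F [ 0.9  7.1 -0.4] [544.2 146.2  13.2]
```

It's home: the arm no longer advances and the force holds at about 8 N. Backing away gently and lifting.

Emit:
play_rows:
  increments:
    - [-0.1,0.6,0,0,1]
    - [-0.1,1,0,0,1]
    - [-0.6,5,0,0,1]
    - [-1.8,16,0,0,1]
    - [-2,18,0,0,1]
    - [0,0,20,0,1]
    - [0,0,50,0,1]
    - [0,0,60,0,1]
    - [-30,40,40,0,1]
    - [-60,60,20,0,1]
    - [-60,60,0,0,1]
    - [0,0,0,0,1]
    - [0,0,0,0,1]

```text
time_s: 26.98
ee_pos: [422.8, 312.3, 196.5]
ee_rot: [180.0, 0.0, 96.7]
force: [0.1, -0.7, -0.1]
gripper_width: 0.2
```

```bash
python3 a.py; python3 -c "
from h import *
im=env.grab_frame('top');cv2.imwrite('pics/t17.png',cv2.resize(im[150:290,180:370],None,fx=4,fy=4,interpolation=cv2.INTER_CUBIC)[:,:,::-1]);cv2.imwrite('pics/t17c.png',cv2.resize(im[190:250,290:350],None,fx=9,fy=9,interpolation=cv2.INTER_CUBIC)[:,:,::-1])
im=env.grab_frame('scene');cv2.imwrite('pics/s17.png',im[:,:,::-1])"
```

```text
27.075 e6 [0.005, 0.001, -0.0] Tz [0.011, 0.004, 0.033] yaw 96.58 w 0.6 F [ 0.4  0.1 -0.1] [423.6 311.4 196.3]
```

View pics/t17.png

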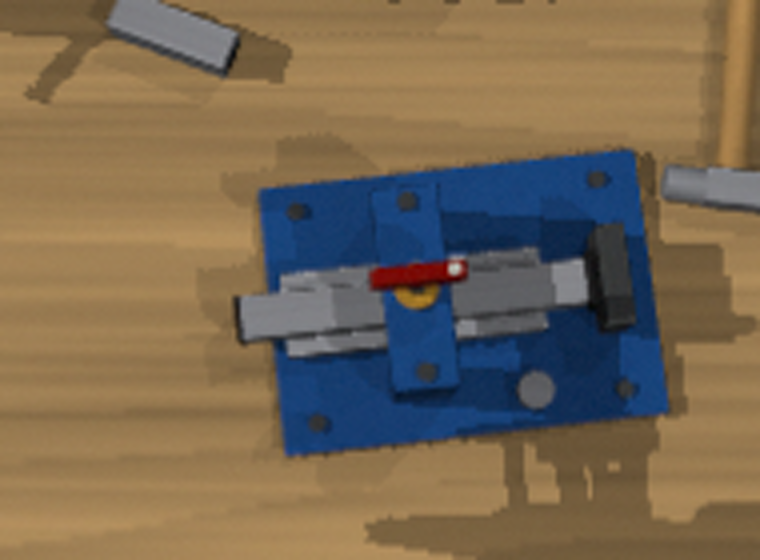

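View pics/t17c.png

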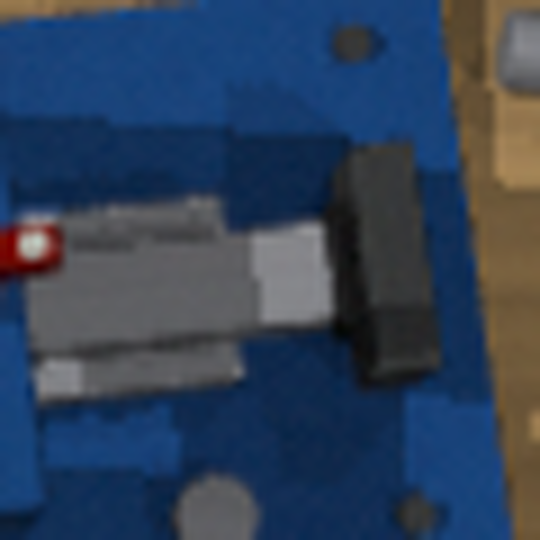

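View pics/s17.png

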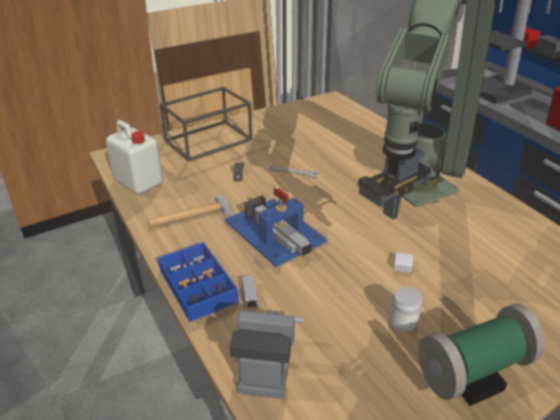

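The tube's nose sits against the rubber, the knob is where I left it along the tube, the bystanders are in their places, and the robot is clear. Handing in.

```bash
python3 -c "
from h import *
print(env.job_done())"
```

```text
the job is handed in; nothing more can be done
None
```

I set the hold-down, slid the tube home, and handed the job in at about 27 s. No verdict was reported.

- **Knob:** I turned it clockwise about 176° until it bottomed. The torque settled at about 0.19–0.20 N m, at the top of the firm band and well under the 0.29 N m dent limit. I then backed it off 90.4° by the gripper's angle. The last picture shows the wing still where I left it.
- **Tube:** I pushed it about 50 mm at roughly 2–3 N until the arm stopped advancing at 7–8.5 N. After I backed away, the top view shows the nose touching the rubber, with no visible gap at about 2.7 mm per pixel. The nut, offcut, hammer, wrench, clamp, tin and block look unmoved, and the arm is clear of everything.
- **What disagreed:** The fingertips turned out to be about 10–20 mm behind the TCP, not the 14 mm ahead given. Because of that, my first grip closed just above the wing without touching it or turning the knob. I found this in the pictures and gripped again lower.
- **Not checked:** I saw no sign of a dent in the pictures, but I relied on the torque reading for that. The peak torque between readings was not seen.

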